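# Clamp the sieve lid with the wing nut

### The arm

A 7-joint arm with a two-finger parallel gripper is mounted at the origin on the work surface. World frame = base frame: x ahead of the robot, y to its left, z up, the work surface at z = 0. Lengths are in mm, angles in rad, forces in N, time in s.
With the tool pointing down it reaches from about 400 to 875 mm from the base axis. Payload 4.4 kg.
Tool frame: the origin (TCP) lies at the very end of the fingers, on their centre line; the grasp point (between the pads) lies 19 mm behind it; y points along the fingers, z is the direction in which the jaws open and shut, and the axes are right-handed (so a half turn about y gives the same grasp; the last joint's range is limited). The gripper opens to 85 mm and grips with 20 to 120 N. Pads are 22 mm wide; open, the fingers measure 114 mm over their backs; the gripper's body (76 mm by 85 mm) begins 54 mm behind the grasp point. The pads swing forward as they close: fully open they stand 13 mm farther back than shut.
Start: joints at [-1.226, 0.628, 0.038, 1.517, -0.027, 0.996, -0.02], TCP at [259.551, 595.945, 231.313] pointing down, gripper open.
Joint ranges: [-3.06, 3.06], [-0.37, 2.12], [-1.25, 1.32], [0.18, 2.47], [-1.1, 4.24], [0.23, 1.98], [-2.94, 2.94]. Speed limits (rad/s): [2.57, 2.57, 3.14, 3.14, 3.14, 3.14, 3.14].

### API

Orientations are given as [roll, pitch, yaw] about the fixed x, y, z axes, in that order (R = Rz(yaw) Ry(pitch) Rx(roll)).
In Python, from cell import * gives the robot as it stands.
- The arm moves only by the tool apply_moves, never from a script. Its argument "targets" is a list of rows, each a list of 6 numbers: the shift along the tool's x, y, z in units of 40 mm (1.0 is 40 mm), then the turn, a rotation vector about the tool's x, y, z in units of 8 degrees (1.0 is 8 degrees). A call has 1 to 12 rows; each row shifts and turns the commanded pose from where the row before left it, along the tool's axes as they then stand; what a row does not reach is not made up. A row lasts 1/8 s, in which the tool goes at most 62.5 mm and 10.7 degrees, less where a joint would pass 70% of its speed; a pose out of reach is approached as far as the arm can. A call is refused whole if a number of a shift passes 1 or a number of a turn 1, either way. A call with a gripper value outside its range is refused whole. "jaw" is the gripper command: -1 is shut, 1 is fully open, values between are in proportion, set as the call begins (left out, the last holds). The fingers move at their own pace and stop on an object; the grip force is fixed at half the most. Time passes only in rows, so rows that do not move let the fingers close. It gives the time, the measured TCP pose, the force and the opening at its end, in the units of the state.
- read_state(): the state, without advancing time (a new reading comes with each control period).
- get_image(name): name is "scene" or "side" or "wrist"; returns the picture (400x640x3 uint8, red, green, blue); there is no depth.
- calibration(name): a dict with "fx", "fy", "cx", "cy" (pixels), "k1" (the pictures are not rectified: a ray, as slopes to the right and down, at radius r is drawn at 1 + k1 r^2 times it, then the intrinsics apply), "world_from_camera" (4x4, takes a point from camera to world coordinates). Camera axes: x right, y down, z forward; pixel columns grow to the right and rows downward; lengths in mm; the calibration is good to about 2 mm. A picture is of the moment at which its call begins: read the wrist's pose just before it. calibration takes no time and is no camera call; for the wrist camera it gives the pose at the moment of the call.
- finish_job(): hands the job in, once; it reports no verdict.
The state is a dict: "clock": time; "qpos": joint angles; "qd": joint speeds; "tau": joint torques, N m; "eef_pos": TCP position; "tool_rot": TCP orientation; "force": force on the tool from outside, world axes, zero at the start; "torque": the same for the moment, N m; "width": finger opening in mm.
Only numpy, scipy, OpenCV 4.12 (cv2) and the standard library are available. Lean on these libraries where they do the work, as an engineer would, in place of code of your own. Each camera call takes 0.05 s, during which the arm holds its last target. There are 200 camera calls.

### The job

Get the sieve shaker ready to run: slide the slotted clamp strap forward by its orange tab until its tip rests against the black knob of the sieve lid, then tighten the brass wing nut (clockwise from above) in short strokes between the hood and the red-capped stud until the strap is held snugly. Feel for it: stop when the nut clearly stiffens, do not overtighten it, push the strap and wings gently, do not lean on the hood housing or stud, and leave the other things on the bench where they are.

Things in the scene. Friction and masses are not known exactly. Their poses are not given: they have to be found in the camera images.
- shaker: Sieve shaker, fixed: white base 300 x 180 mm, top at z = 45 mm. Origin: centre of the base at bench level; x from the strap's tab towards the sieve, y left, z up. Steel sieve 100 mm wide at x = 75 mm, brass lid top at z = 92 mm, in its centre a black knob 24 mm wide, 26 mm tall. Aluminium heel block under the strap at x = -125 to -100 mm, top z = 92 mm, 6 mm cheeks beside the strap.
- stud_top (a point): Top of the threaded steel stud (10 mm thick, 165 mm above the bench) that carries the wing nut; it stands at x = -10 mm, y = 0 of the shaker. Axes as the shaker's.
- guard: Obstacles by the nut, fixed. Origin: stud's axis at bench level, axes as the shaker's. Left (+y): grey timer housing, x -43 to 43 mm, y 45 to 85 mm, with a green hood at z = 144 to 160 mm overhanging to y = 24 mm; wings pass beneath it, fingers cannot. Right: spare stud with a 16 mm wide red cap at x = 0, y = -50 mm, top at z = 150 mm.
- wing_nut: Brass wing nut on the stud. Origin: on the stud's axis, 3.5 mm under the brass flange (26 mm wide); x along the wings, z up. Two wings 7 mm thick, 8 to 29 mm from the axis, 8 to 29 mm above the origin; hub 19 mm wide up to 13 mm. The stud stands up between the wings, so push one wing sideways with shut fingertips 22 to 26 mm from the axis (or pinch one wing). Stays where it is left.
- nut_seat (a point): Point on the stud's axis level with the strap's top (100 mm above the bench), on which the nut bears through its black rubber washer; axes as the shaker's. The washer's thickness is unknown (3.5 to 5.5 mm), so the seat must be felt. At the start the nut's origin is 4.7 to 6.8 mm above this point; clockwise (from above) lowers it 8 mm a turn: a third to a whole turn in all.
- wing_tip (a point): Outer end of one wing, half-way up, 29 mm from the axis. Running free the nut takes about 0.045 Nm (2 N at a wing). Once it bears on the strap the moment climbs by about 0.005 Nm (0.004 to 0.007) per newton of clamping force, which grows 3 to 5 N per 0.1 rad of turn. Wanted: 12 to 50 N; best 30 N, that is 0.15 Nm more than running free (6 N more at 25 mm from the axis). Over 70 N is too much.
- strap_tab (a point): Centre of the upright orange tab at the rear end of the loose steel clamp strap (178 x 30 x 8 mm, 0.3 kg, lying on heel block and lid, underside z = 92 mm, slot around the stud). Tab 12 mm along the strap (x), 30 mm wide (y), 34 mm tall, z = 100 to 134 mm. x axis along the strap towards the sieve. Slides with 1 to 4 N; push it with less than 25 N.
- strap_toe (a point): Middle of the strap's front end face, 4 mm above its underside, 166 mm ahead of the tab's centre.
- lid_knob_front (a point): Point on the lid knob's face nearest the strap, 4 mm above the lid, 73 mm ahead of the stud's axis, where the strap's front end must rest; x axis along the strap's travel. At the start the front end is 17 to 33 mm short of it.
- amber_jar: Bystander, not to be moved: amber glass jar with black lid, 70 mm wide, 85 mm tall. Origin: its underside's centre.
- sand_jar: Bystander, not to be moved: clear sample jar with green lid, 64 mm wide, 100 mm tall. Origin: its underside's centre.
- beaker: Bystander, not to be moved: empty glass beaker, 70 mm wide, 90 mm tall. Origin: its underside's centre.
- wash_bottle: Bystander, not to be moved: white wash bottle with blue cap, 66 mm wide, 170 mm tall. Origin: its underside's centre.
- spare_sieve: Bystander, not to be moved: spare steel sieve ring, 100 mm wide, 35 mm tall. Origin: its underside's centre.
- sieve_brush: Bystander, not to be moved: sieve brush lying down. Origin: its underside's centre.
- petri_stack: Bystander, not to be moved: stack of clear dishes, 90 mm wide, 30 mm tall. Origin: its underside's centre.
Not all that is in view belongs to the job. Of the things shaped like the part that bears strap_tab, the bare steel one is meant.

How it is judged (in metres and radians):
On the way, in this order (a step that is already met when the one before it is completed fails the run):
1. the strap's front end rests against the lid knob (within 4 mm) while the nut is still loose (x of strap_toe in the frame of lid_knob_front above -0.004 m and y of strap_toe in the frame of lid_knob_front between -0.006 and 0.006 m and contact force between wing_nut and strap below 2 N), for 0.2 s.
2. the wing nut clamps the strap with 12 to 50 N (x of strap_toe in the frame of lid_knob_front above -0.004 m and y of strap_toe in the frame of lid_knob_front between -0.006 and 0.006 m and contact force between wing_nut and strap between 12 and 50 N), for 0.3 s.
At the end, for the whole second after the job is handed in: The strap's front end is within 4 mm of the lid knob's face and 6 mm of its centre line, the strap is at rest, and the wing nut presses on it with 12 to 50 N (all of step 2 and linear speed of strap below 0.01 m/s); the robot touches nothing.
It fails at once if the nut is overtightened: it presses on the strap with more than 70 N (contact force between wing_nut and strap above 70 N).
It fails at once if the wings are pushed with more than 35 N (contact force between the fingers and wing_nut above 35 N).
It fails at once if the strap is pushed with more than 30 N (contact force between the fingers and strap above 30 N).
It fails at once if the robot bears on the hood housing or red-capped stud with more than 15 N (contact force between any of the arm, the fingers and guard above 15 N).
It fails at once if a bystander is moved more than 20 mm (distance of any of amber_jar, sand_jar, beaker, wash_bottle, spare_sieve, sieve_brush, petri_stack from where it was at the start of the episode above 0.02 m).
It also fails if it takes over 72 s, if anything falls off the work surface, if the arm or the gripper's body presses on something with over 40 N, if the wrist force passes 120 N, or if a joint passes its speed limit or range.

## Working session

There is one attempt and no reset: what is moved stays moved. The work goes in short steps, Python scripts to look and compute and a tool call to move; the robot and the scene stay as the last step left them, time stands still between calls to the robot, and variables do not carry over. Pictures are saved under pics/ and viewed, about 8 in all and at most 12, crops included, and the job is handed in when it is done.

Besides the shell and the picture viewer there is one more tool, called by a JSON object that holds its "method" and its "body", one argument or row to a line. apply_moves: Moves the arm, as the interface text tells. Its arguments: {"type":"object","properties":{"targets":{"type":"array"},"jaw":{"type":"number"}},"required":["targets"]}

```bash
mkdir -p pics; ls; python3 - <<'E'
from cell import *
import cv2,numpy as np
s=read_state();print({k:np.round(v,3).tolist() for k,v in s.items()})
for n in("scene","side"):
    im=get_image(n);cv2.imwrite(f"pics/{n}0.png",im[:,:,::-1]);c=calibration(n)
    print(n,c["fx"],c["fy"],c["cx"],c["cy"],c["k1"]);print(np.round(c["world_from_camera"],3))
a=cv2.imread("pics/scene0.png");b=cv2.imread("pics/side0.png")
cv2.imwrite("pics/both.png",cv2.resize(np.vstack([a,b]),(480*1,600)))
E
```

```text
pics
{'clock': 0.0, 'qpos': [-1.226, 0.629, 0.038, 1.518, -0.027, 0.996, -0.02], 'qd': [0.001, 0.0, -0.0, 0.001, 0.0, -0.001, 0.001], 'tau': [-0.0, -56.341, 1.226, -19.345, 0.011, 0.011, -0.0], 'eef_pos': [259.294, 595.36, 230.375], 'tool_rot': [-1.573, -0.0, -0.411], 'force': [1.189, 0.054, -0.684], 'torque': [-0.007, -0.021, -0.037], 'width': 85.335}
scene 452.0210924945499 452.0210924945499 312.94531724937605 195.3367478596507 -0.0349043214479583
[[-5.460000e-01  6.930000e-01 -4.710000e-01  1.196633e+03]
 [ 8.370000e-01  4.430000e-01 -3.200000e-01  4.378740e+02]
 [-1.300000e-02 -5.690000e-01 -8.220000e-01  1.317597e+03]
 [ 0.000000e+00  0.000000e+00  0.000000e+00  1.000000e+00]]
side 495.0272516062603 495.0272516062603 326.48008227729275 207.96259285009242 -0.1203521040360624
[[ 9.450000e-01 -2.110000e-01  2.500000e-01  1.541860e+02]
 [-3.270000e-01 -6.430000e-01  6.930000e-01 -1.001766e+03]
 [ 1.500000e-02 -7.360000e-01 -6.760000e-01  1.085801e+03]
 [ 0.000000e+00  0.000000e+00  0.000000e+00  1.000000e+00]]
```

View pics/scene0.png

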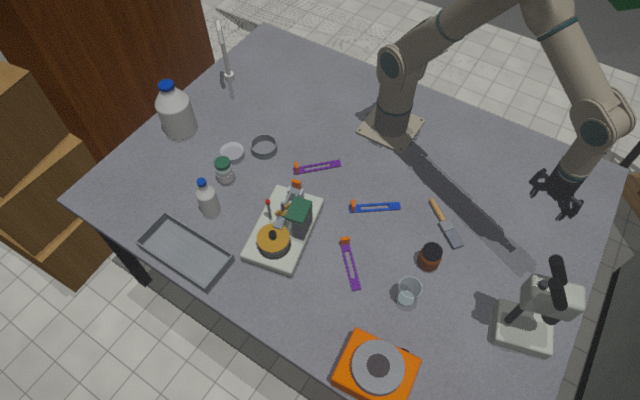

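View pics/side0.png

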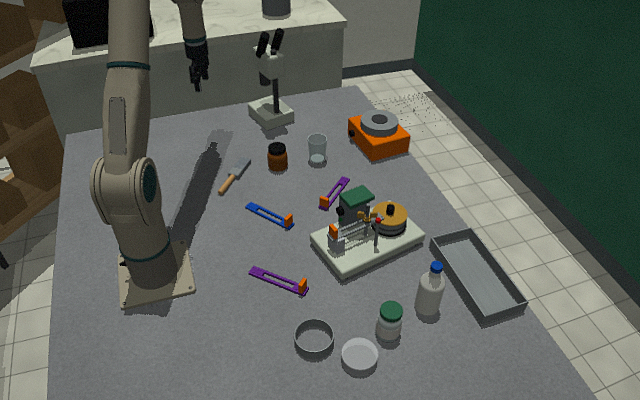

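```bash
python3 - <<'E'
import cv2
a=cv2.imread("pics/scene0.png")[175:275,233:333];b=cv2.imread("pics/side0.png")[180:280,304:434]
cv2.imwrite("pics/c1.png",cv2.resize(a,None,fx=6,fy=6,interpolation=cv2.INTER_CUBIC))
cv2.imwrite("pics/c2.png",cv2.resize(b,None,fx=6,fy=6,interpolation=cv2.INTER_CUBIC))
E
```

```text
(no output)
```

View pics/c1.png

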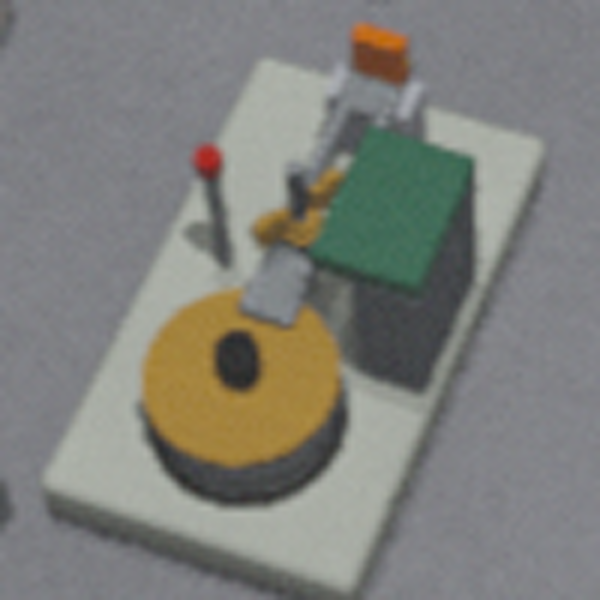

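View pics/c2.png

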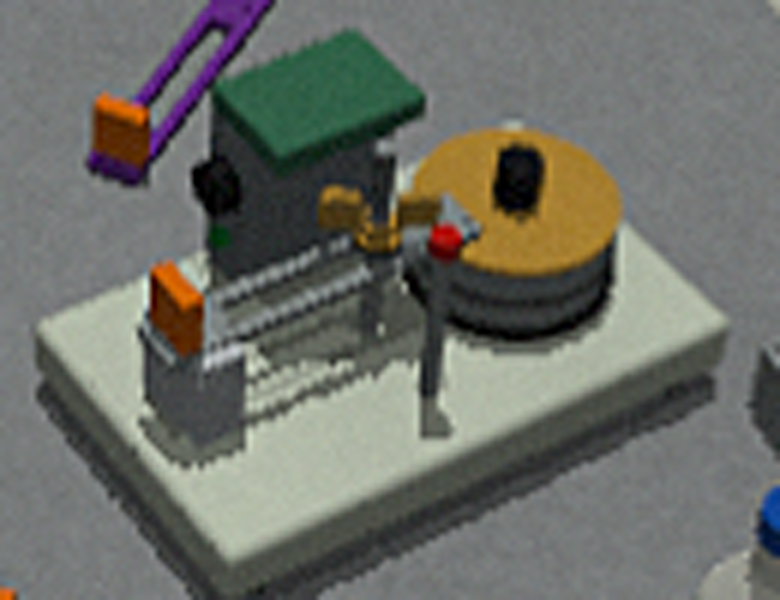

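```bash
cat > h.py <<'E'
import numpy as np,cv2
from scipy.optimize import least_squares
from scipy.spatial.transform import Rotation as R
def proj(c,P):
    W=np.array(c["world_from_camera"]);p=(np.atleast_2d(P)-W[:3,3])@W[:3,:3]
    s=p[:,:2]/p[:,2:];s=s*(1+c["k1"]*(s**2).sum(1,keepdims=True))
    return s*[c["fx"],c["fy"]]+[c["cx"],c["cy"]]
def atz(c,uv,z):
    uv=np.array(uv,float);W=np.array(c["world_from_camera"])
    return least_squares(lambda q:(proj(c,[*q,z])[0]-uv),W[:2,3]+W[:2,2]*500).x
def sh2w(q,P):
    P=np.atleast_2d(np.array(P,float));r=R.from_euler('z',q[2]).as_matrix()
    return P@r.T+[q[0],q[1],0]
E
cat > fit.py <<'E'
from cell import *
from h import *
cs,cd=calibration("scene"),calibration("side")
S={(-150,-90,45):(262,62),(-150,90,45):(545,143),(150,-90,45):(45,487),(150,90,45):(352,597),(-10,-50,147):(207,158),(-53,24,160):(372,127),(-53,85,160):(473,157),(33,85,160):(415,285),(33,24,160):(308,253),(75,0,118):(237,350),(-10,0,165):(297,170)}
D={(-150,90,45):(38,328),(-150,-90,45):(232,562),(150,-90,45):(727,323),(-53,85,160):(213,92),(-53,24,160):(278,158),(33,24,160):(425,97),(33,85,160):(350,30),(-10,-50,147):(445,236),(75,0,118):(520,155),(-10,0,165):(385,148)}
px=lambda d,o:np.array(list(d.values()))/6-0.42+o
ps,pd=px(S,(233,175)),px(D,(304,180))
def res(q):
    rs=proj(cs,sh2w(q,list(S)))-ps+q[3:5]; rd=proj(cd,sh2w(q,list(D)))-pd+q[5:7]
    return np.r_[rs.ravel(),rd.ravel(),q[3:7]*1.0]
th0=atz(cs,ps[0],45),atz(cs,ps[2],45);d=th0[1]-th0[0]
f=least_squares(res,[*(th0[0]+th0[1])/2,np.arctan2(d[1],d[0]),0,0,0,0],loss='soft_l1');q=f.x
print(np.round(q,3));r=f.fun[:-4].reshape(-1,2);print(np.round(res(q)[:-4].reshape(-1,2),1).tolist())
np.save("q.npy",q)
Rz=R.from_euler('z',q[2]).as_matrix()[:2,:2]
sh=lambda p:(p-q[:2])@Rz
for n,c,o,uv,z,b in[("tabS",cs,(233,175),(381,35),134,q[3:5]),("tabD",cd,(304,180),(178,282),134,q[5:7]),("w1S",cs,(233,175),(270,230),124,q[3:5]),("w2S",cs,(233,175),(328,183),124,q[3:5]),("w1D",cd,(304,180),(342,207),124,q[5:7]),("w2D",cd,(304,180),(420,210),124,q[5:7])]:
    p=atz(c,np.array(uv)/6-.42+o-b,z);print(n,np.round(p,1),"shaker",np.round(sh(p),1))
for n,P in[("tab",(-115,0,134)),("stud",(-10,0,165)),("knob",(63,0,96))]:print(n,np.round(sh2w(q,P),1))
E
python3 fit.py
```

```text
[ 6.19836e+02 -7.53650e+01  2.28000e-01  2.60000e-02  6.94000e-01
 -1.73000e-01  7.48000e-01]
[[-0.8, -1.5], [0.6, -0.7], [-1.5, 0.2], [0.5, -0.4], [0.2, 0.7], [-0.5, -0.6], [1.0, -0.2], [0.8, 0.9], [-0.2, 0.4], [0.1, 0.3], [-0.5, -0.0], [-1.6, -0.7], [-0.2, 0.5], [1.2, -0.5], [-1.0, -1.1], [0.1, 0.2], [0.5, -0.2], [0.7, -0.7], [0.1, 0.7], [-0.1, 0.8], [-0.0, 0.1]]
tabS [ 496.8 -102.8] shaker [-126.    1.]
tabD [ 500.5 -101.2] shaker [-122.1    1.8]
w1S [627.  -84.7] shaker [  4.9 -10.7]
w2S [586.5 -76. ] shaker [-32.6   6.9]
w1D [595.1 -68.5] shaker [-22.6  12.3]
w2D [629.5 -82. ] shaker [ 7.9 -8.6]
tab [[ 507.8 -101.3  134. ]]
stud [[610.1 -77.6 165. ]]
knob [[681.2 -61.1  96. ]]
```

Candidates with the strap's shape: purple at scene (317,167), purple at (348,263), blue at (376,208), and the steel one on the shaker, whose tab is at scene (296,183) and side (333,231). The enlarged crops show bare grey metal under the orange tab in the heel block, so that's the one meant. The wings lie along about -31° and 149° in the shaker frame. Now moving, fingers shut.

{"method": "apply_moves", "body": {
  "targets": [
    [0.95,0,-0.665,0,0,0],
    [0.95,0,-0.665,0,0,0],
    [0.95,0,-0.665,0,0,0],
    [0.95,0,-0.665,0,0,0],
    [0.95,0,-0.665,0,0,0],
    [0.95,0,-0.665,0,0,0],
    [0.95,0,-0.665,0,0,0],
    [0.95,0,-0.665,0,0,0],
    [0.95,0,-0.665,0,0,0],
    [0.95,0,-0.665,0,0,0]
  ],
  "jaw": -1
}}

```text
clock: 1.35
eef_pos: [502.1, 198.9, 231.0]
tool_rot: [-1.571, 0.0, -0.411]
force: [0.6, 0.4, 0.0]
width: -0.3
```

{"method": "apply_moves", "body": {
  "targets": [
    [0,0,0,0,0.954,0],
    [0,0,0,0,0.954,0],
    [0,0,0,0,0.954,0],
    [0,0,0,0,0.954,0],
    [0,0,0,0,0.954,0],
    [0,0,0,0,0.954,0],
    [0,0,0,0,0.954,0],
    [0,0,0,0,0,0]
  ]
}}

```text
clock: 2.35
eef_pos: [501.4, 200.3, 231.0]
tool_rot: [-1.572, -0.0, -1.342]
force: [-0.5, -0.1, 0.3]
width: 0.2
```

{"method": "apply_moves", "body": {
  "targets": [
    [0.92,0,-0.3625,0,0,0],
    [0.92,0,-0.3625,0,0,0],
    [0.92,0,-0.3625,0,0,0],
    [0.92,0,-0.3625,0,0,0],
    [0.92,0,-0.3625,0,0,0],
    [0.92,0,-0.3625,0,0,0],
    [0.92,0,-0.3625,0,0,0],
    [0.92,0,-0.3625,0,0,0],
    [0,0,0,0,0,0]
  ]
}}

```text
clock: 3.48
eef_pos: [454.3, -116.1, 231.5]
tool_rot: [-1.571, -0.001, -1.347]
force: [0.8, 0.5, -0.2]
width: 0.4
```

```bash
python3 - <<'E'
from cell import *
from h import *
s=read_state();print({k:np.round(s[k],3).tolist() for k in("clock","eef_pos","tool_rot","force","torque","width","qpos")})
im=get_image("wrist");c=calibration("wrist");print({k:(np.round(v,4).tolist()) for k,v in c.items()})
sd=get_image("side");cv2.imwrite("pics/side1.png",sd[:,:,::-1]);cv2.imwrite("pics/w1.png",im[:,:,::-1])
a=cv2.resize(im[:,:,::-1],(560,350));b=cv2.resize(sd[150:280,280:440,::-1],None,fx=3.5,fy=3.5,interpolation=cv2.INTER_CUBIC)[:250]
b=cv2.resize(sd[170:250,290:450,::-1],(560,250*560//560),interpolation=cv2.INTER_CUBIC)
cv2.imwrite("pics/m1.png",np.vstack([a,b]))
E
```

```text
{'clock': 3.475, 'eef_pos': [454.316, -116.085, 231.461], 'tool_rot': [-1.571, -0.001, -1.347], 'force': [0.791, 0.526, -0.161], 'torque': [0.005, 0.016, 0.023], 'width': 0.39, 'qpos': [-0.065, 0.39, 0.347, 2.011, -0.185, 0.77, 0.616]}
{'fx': 322.9944, 'fy': 322.9944, 'cx': 314.1097, 'cy': 192.5029, 'k1': -0.0038, 'world_from_camera': [[0.9743, 0.2134, 0.0725, 436.5656], [0.2254, -0.9235, -0.3104, -35.1273], [0.0007, 0.3188, -0.9478, 374.174], [0.0, 0.0, 0.0, 1.0]]}
```

View pics/w1.png

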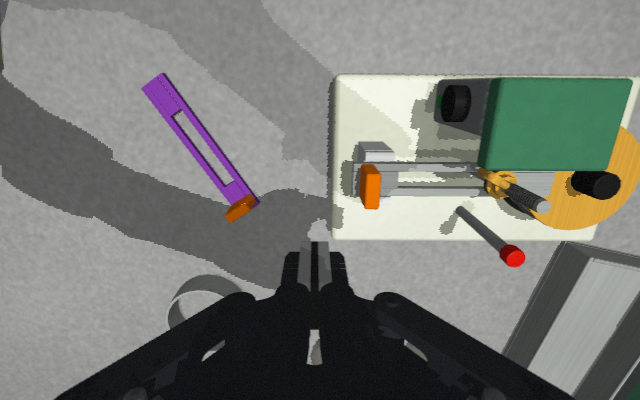

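```bash
python3 - <<'E'
from h import *
w=cv2.imread("pics/w1.png");s=cv2.imread("pics/side1.png")
a=cv2.resize(w[145:225,350:550],(800,320),interpolation=cv2.INTER_CUBIC);b=cv2.resize(s[185:255,310:510],(800,280),interpolation=cv2.INTER_CUBIC)
cv2.imwrite("pics/m2.png",np.vstack([a,b]))
E
```

```text
(no output)
```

View pics/m2.png

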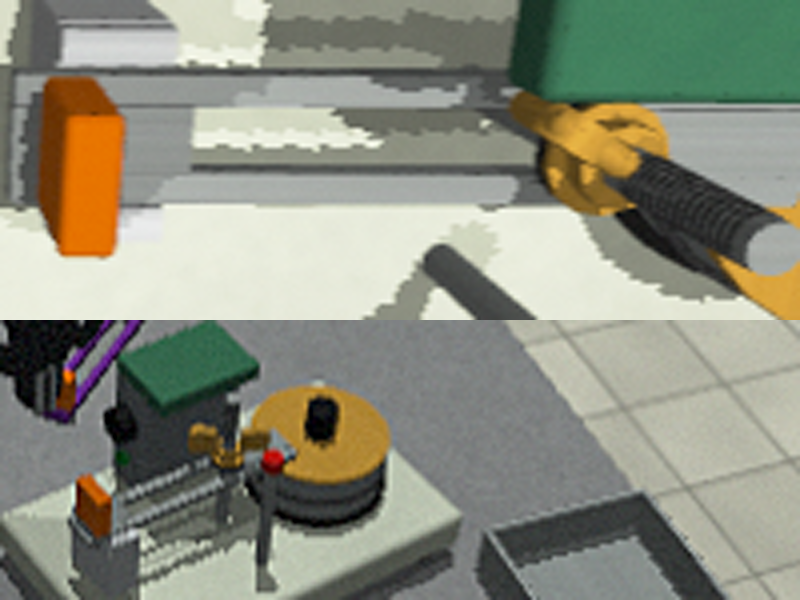

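```bash
python3 - <<'E'
from cell import *
from h import *
q=np.load("q.npy");c=calibration("wrist");Rz=R.from_euler('z',q[2]).as_matrix()[:2,:2]
for n,uv,z in[("tab",(92,184),134),("tabrearbot",(40,180),104),("stud",(775,248),165),("hoodr",(548,100),160),("wing",(520,103),132)]:
    p=atz(c,np.array(uv)/4+(350,145)-.4,z);print(n,np.round(p,1),np.round((p-q[:2])@Rz,1))
print(np.round((read_state()["eef_pos"][:2]-q[:2])@Rz,1))
E
```

```text
tab [ 499.4 -100.4] [-122.9    2.8]
tabrearbot [ 495.9 -110.4] [-128.7   -6.2]
stud [610.3 -76.1] [-9.4  1.4]
hoodr [564.4 -61. ] [-50.8  26.6]
wing [576.  -66.3] [-40.6  18.7]
[-168.9    1.1]
```

{"method": "apply_moves", "body": {
  "targets": [
    [0,1,0,0,0,0],
    [0,1,0,0,0,0],
    [0,1,0,0,0,0],
    [0,0,0.25,0,0,0],
    [0,0,0.25,0,0,0],
    [0,0,0,0,0,0]
  ]
}}

```text
clock: 4.32
eef_pos: [477.3, -107.6, 112.8]
tool_rot: [-1.567, -0.001, -1.341]
force: [-0.1, -0.6, 1.3]
width: -0.3
```

{"method": "apply_moves", "body": {
  "targets": [
    [0,0,0.05,0,0,0],
    [0,0,0.05,0,0,0],
    [0,0,0.05,0,0,0],
    [0,0,0.05,0,0,0]
  ]
}}

```text
clock: 4.82
eef_pos: [481.3, -106.5, 111.3]
tool_rot: [-1.573, 0.001, -1.344]
force: [-1.9, -0.7, 2.2]
width: 0.0
```

{"method": "apply_moves", "body": {
  "targets": [
    [0,0,0.05,0,0,0],
    [0,0,0.05,0,0,0],
    [0,0,0.05,0,0,0],
    [0,0,0.05,0,0,0]
  ]
}}

```text
clock: 5.32
eef_pos: [490.4, -104.4, 111.2]
tool_rot: [-1.571, 0.0, -1.343]
force: [-2.9, 0.9, 1.1]
width: 0.2
```

{"method": "apply_moves", "body": {
  "targets": [
    [0,0,0.05,0,0,0],
    [0,0,0.05,0,0,0],
    [0,0,0.05,0,0,0]
  ]
}}

```text
clock: 5.7
eef_pos: [496.3, -103.1, 111.3]
tool_rot: [-1.571, -0.0, -1.343]
force: [-2.1, -1.4, 1.0]
width: 0.5
```

```bash
python3 - <<'E'
from cell import *
from h import *
s=read_state();print({k:np.round(s[k],2).tolist() for k in("clock","eef_pos","tool_rot","force","torque")})
im=get_image("wrist");cv2.imwrite("pics/w2.png",im[:,:,::-1])
cv2.imwrite("pics/w2c.png",cv2.resize(im[120:290,260:600,::-1],(800,400),interpolation=cv2.INTER_CUBIC))
E
```

```text
{'clock': 5.7, 'eef_pos': [496.26, -103.12, 111.27], 'tool_rot': [-1.57, -0.0, -1.34], 'force': [-2.11, -1.41, 0.98], 'torque': [-0.09, 0.41, -0.03]}
```

View pics/w2c.png

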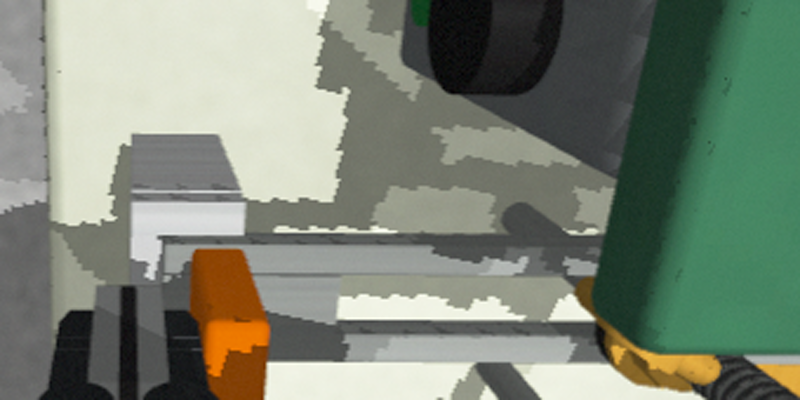

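The fingers are on the tab's rear face (crop (205,330)) and the strap slides at 2–3 N. Creeping on until the knob stops it.

{"method": "apply_moves", "body": {
  "targets": [
    [0,0,0.04,0,0,0],
    [0,0,0.04,0,0,0]
  ]
}}

```text
clock: 6.0
eef_pos: [499.2, -102.4, 111.3]
tool_rot: [-1.571, 0.0, -1.343]
force: [-3.5, -1.1, 1.3]
width: -0.0
```

{"method": "apply_moves", "body": {
  "targets": [
    [0,0,0.04,0,0,0],
    [0,0,0.04,0,0,0]
  ]
}}

```text
clock: 6.25
eef_pos: [499.2, -102.3, 111.2]
tool_rot: [-1.576, 0.002, -1.344]
force: [-10.4, -3.1, 8.2]
width: -0.0
```

{"method": "apply_moves", "body": {
  "targets": [
    [0,0,0.04,0,0,0],
    [0,0,0.04,0,0,0]
  ]
}}

```text
clock: 6.5
eef_pos: [499.3, -102.2, 111.2]
tool_rot: [-1.581, 0.003, -1.345]
force: [-16.3, -3.7, 12.7]
width: 0.0
```

The toe hit the knob at TCP x = 499.2: force rose from 3 to about 17 N with no further travel. Backing off and lifting, then over to the front wing.

{"method": "apply_moves", "body": {
  "targets": [
    [0,0,-0.3,0,0,0],
    [0,0,-0.325,0,0,0],
    [0,-1,0,0,0,0],
    [0,-1,0,0,0,0],
    [0,-0.5,0,0,0,0]
  ]
}}

```text
clock: 7.12
eef_pos: [482.3, -106.8, 213.4]
tool_rot: [-1.566, -0.001, -1.343]
force: [-0.1, 0.8, -0.5]
width: -0.1
```

{"method": "apply_moves", "body": {
  "targets": [
    [-0.115,0,0.87,0,0,0],
    [0,0,0.87,0,0,0],
    [0,0,0.87,0,0,0],
    [0,0,0.87,0,0,0],
    [0,0,0.87,0,0,0],
    [0,0,0,0,0,0],
    [0,0,0,0,0,0]
  ]
}}

```text
clock: 8.0
eef_pos: [648.7, -63.2, 210.9]
tool_rot: [-1.572, 0.0, -1.343]
force: [0.5, 0.2, -0.3]
width: 0.2
```

```bash
cat > st.py <<'E'
from cell import *
from h import *
s=read_state();q=np.load("q.npy");r=R.from_euler('z',q[2]).as_matrix()[:2,:2]
st=np.array([610.2,-76.9]);p=(s["eef_pos"][:2]-st)@r;f=np.array(s["force"])
print("t",s["clock"],"rel stud",p.round(1),"z",round(s["eef_pos"][2],1),"yawrel",round(np.degrees(s["tool_rot"][2]-q[2]+np.pi/2),1),"F shaker",(f[:2]@r).round(1),f[2].round(1),"T",np.round(s["torque"],3),"q7",round(s["qpos"][6],2))
E
python3 st.py
python3 - <<'E'
from cell import *
from h import *
im=get_image("wrist");cv2.imwrite("pics/w3.png",im[:,:,::-1])
cv2.imwrite("pics/w3c.png",cv2.resize(im[130:330,170:490,::-1],(800,500),interpolation=cv2.INTER_CUBIC))
np.save("cw3.npy",calibration("wrist"),allow_pickle=True)
E
```

```text
t 8.0 rel stud [40.6  4.6] z 210.9 yawrel -0.0 F shaker [0.6 0. ] -0.3 T [-0.033 -0.004 -0.012] q7 0.49
```

View pics/w3c.png

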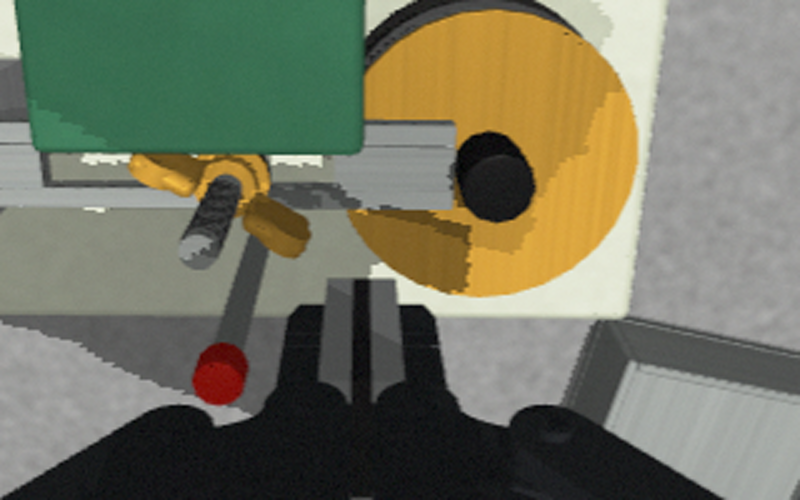

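```bash
python3 - <<'E'
from h import *
c=np.load("cw3.npy",allow_pickle=True).item();q=np.load("q.npy");r=R.from_euler('z',q[2]).as_matrix()[:2,:2]
for n,uv,z in[("stud",(197,252),165),("cap",(221,380),150),("wtipTop",(292,236),134),("wtipTop2",(147,160),134),("hood fr corner",(362,152),160),("toe top",(455,165),100),("knobtop",(498,187),118)]:
    p=atz(c,np.array(uv)/2.5-.3+(170,130),z);print(n,np.round((p-[610.2,-76.9])@r,1))
W=c["world_from_camera"]
for z in(0,5,10,15,20):
    P=np.array([648.7,-63.2,210.9+z]);print(z,(np.array(proj(c,P+[0,0,0])[0])-(170,130))*2.5)
E
```

```text
stud [-1.7 -4.1]
cap [ -0.6 -52.5]
wtipTop [ 20.  -13.5]
wtipTop2 [-21.1  10.4]
hood fr corner [40.8 21.4]
toe top [71.8 -3. ]
knobtop [83.3 -4. ]
0 [360.61599215 310.31368959]
5 [360.62750225 323.18282927]
10 [360.63972923 336.8539834 ]
15 [360.65274214 351.40443736]
20 [360.66661915 366.92172196]
```

The toe sits against the knob (crop (455,165)) and the wings lie at about -30°. Stud, cap and hood all read 3–4 mm low in y, a camera bias I'll resolve by touch. Descending beside the wing.

{"method": "apply_moves", "body": {
  "targets": [
    [-0.06,0.6,0,0,0,0],
    [0,0.6,0,0,0,0],
    [0,0.6,0,0,0,0],
    [0,0.5,0,0,0,0],
    [0,0,0,0,0,0],
    [0,0,0,0,0,0]
  ]
}}

```text
clock: 8.8
eef_pos: [649.2, -61.0, 120.4]
tool_rot: [-1.57, -0.0, -1.344]
force: [-0.1, 1.1, -0.6]
width: -0.1
```

```bash
python3 st.py
```

```text
t 8.8 rel stud [41.6  6.7] z 120.4 yawrel -0.0 F shaker [0.1 1.1] -0.6 T [-0.049 -0.013  0.027] q7 0.53
```

{"method": "apply_moves", "body": {
  "targets": [
    [0.043,0,-0.025,0,0,0],
    [0.043,0,-0.025,0,0,0],
    [0.043,0,-0.025,0,0,0],
    [0,0,0,0,0,0]
  ]
}}

```text
clock: 9.3
eef_pos: [647.1, -66.6, 119.4]
tool_rot: [-1.571, -0.0, -1.344]
force: [0.9, 0.1, -0.3]
width: 0.2
```

```bash
python3 st.py
```

```text
t 9.3 rel stud [38.3  1.7] z 119.4 yawrel -0.0 F shaker [ 0.9 -0.1] -0.3 T [-0.021 -0.024 -0.041] q7 0.53
```

{"method": "apply_moves", "body": {
  "targets": [
    [0.045,0,-0.03,0,0,0],
    [0.045,0,-0.03,0,0,0],
    [0.045,0,-0.03,0,0,0]
  ]
}}

```text
clock: 9.68
eef_pos: [644.8, -72.6, 119.2]
tool_rot: [-1.571, -0.0, -1.343]
force: [0.1, 0.1, 0.1]
width: -0.0
```

```bash
python3 st.py
```

```text
t 9.675 rel stud [34.7 -3.6] z 119.2 yawrel -0.0 F shaker [0.2 0.1] 0.1 T [-0.013  0.019 -0.016] q7 0.54
```

{"method": "apply_moves", "body": {
  "targets": [
    [0.045,0,-0.035,0,0,0],
    [0.045,0,-0.035,0,0,0],
    [0.045,0,-0.035,0,0,0]
  ]
}}

```text
clock: 10.05
eef_pos: [643.0, -77.8, 119.5]
tool_rot: [-1.569, 0.0, -1.343]
force: [3.2, 3.8, -0.1]
width: -0.2
```

```bash
python3 st.py
```

```text
t 10.05 rel stud [31.7 -8.2] z 119.5 yawrel 0.0 F shaker [4. 3.] -0.1 T [ 0.628 -0.57  -0.079] q7 0.55
```

{"method": "apply_moves", "body": {
  "targets": [
    [0.035,0,-0.038,0,0,0],
    [0.035,0,-0.038,0,0,0],
    [0.03,0,-0.04,0,0,0]
  ]
}}

```text
clock: 10.42
eef_pos: [640.3, -82.8, 120.4]
tool_rot: [-1.567, -0.0, -1.343]
force: [4.2, 3.7, 3.3]
width: -0.1
```

```bash
python3 st.py;python3 - <<'E'
from cell import *
from h import *
im=get_image("wrist");cv2.imwrite("pics/w4.png",im[:,:,::-1])
cv2.imwrite("pics/w4c.png",cv2.resize(im[130:330,170:490,::-1],(800,500),interpolation=cv2.INTER_CUBIC))
E
```

```text
t 10.425 rel stud [ 28.  -12.5] z 120.4 yawrel 0.0 F shaker [4.9 2.7] 3.3 T [ 0.644 -0.677  0.021] q7 0.56
```

View pics/w4c.png

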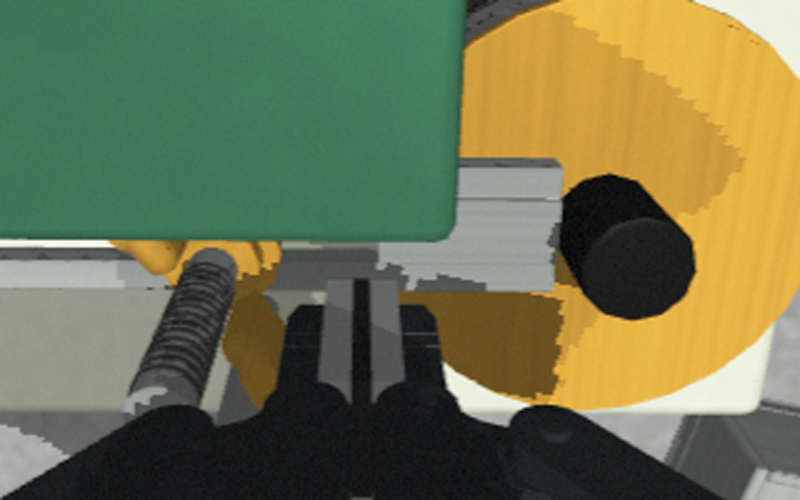

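The black finger side bears on the wing's edge at crop (280,370), so contact half-width is about 14.5 mm; the wing is now near -65°. Backing off slightly to turn the tool flush with the wing.

{"method": "apply_moves", "body": {
  "targets": [
    [0,0,0.13,0,0,0],
    [0,0,0,0,-0.78,0],
    [0,0,0,0,-0.78,0],
    [0,0,0,0,-0.78,0],
    [0,0,0,0,-0.78,0],
    [0,0,0,0,0,0]
  ]
}}

```text
clock: 11.22
eef_pos: [642.3, -83.6, 118.9]
tool_rot: [-1.573, 0.001, -0.91]
force: [-0.2, 0.6, 0.5]
width: -0.1
```

```bash
cat >> st.py <<'E'
y=s["tool_rot"][2]-q[2];u=np.array([np.cos(y),np.sin(y)]);n=np.array([-np.sin(y),np.cos(y)])
ff=f[:2]@r
print("  flush phi %.1f  centre u %.1f n %.1f | F_u %.1f F_n %.1f"%(np.degrees(y),p@u,p@n,ff@u,ff@n))
E
python3 st.py
```

```text
t 11.225 rel stud [ 29.8 -13.8] z 118.9 yawrel 24.8 F shaker [-0.1  0.6] 0.5 T [0.003 0.075 0.028] q7 0.89
  flush phi -65.2  centre u 25.0 n 21.3 | F_u -0.6 F_n 0.2
```

{"method": "apply_moves", "body": {
  "targets": [
    [-0.1,0,0,0,0,0],
    [0,0,-0.05,0,0,0],
    [0.031,0,-0.037,0,0.5,0],
    [0.031,0,-0.037,0,0.5,0],
    [0.031,0,-0.037,0,0.5,0]
  ]
}}

```text
clock: 11.85
eef_pos: [638.6, -85.3, 119.4]
tool_rot: [-1.569, -0.0, -1.119]
force: [3.0, 0.3, -0.9]
width: -0.3
```

```bash
python3 st.py
```

```text
t 11.85 rel stud [ 25.8 -14.6] z 119.4 yawrel 12.8 F shaker [ 3.  -0.4] -0.9 T [ 0.214 -0.464  0.069] q7 0.74
  flush phi -77.2  centre u 19.9 n 21.9 | F_u 1.1 F_n 2.8
```

{"method": "apply_moves", "body": {
  "targets": [
    [0.031,0,-0.037,0,0.5,0],
    [0.031,0,-0.037,0,0.5,0],
    [0.031,0,-0.037,0,0.5,0]
  ]
}}

```text
clock: 12.22
eef_pos: [636.3, -90.9, 119.5]
tool_rot: [-1.568, -0.001, -1.329]
force: [2.4, -1.0, -0.7]
width: -0.0
```

```bash
python3 st.py
```

```text
t 12.225 rel stud [ 22.3 -19.6] z 119.5 yawrel 0.8 F shaker [ 2.1 -1.5] -0.7 T [ 0.029 -0.602  0.043] q7 0.59
  flush phi -89.2  centre u 19.9 n 22.0 | F_u 1.5 F_n 2.1
```

{"method": "apply_moves", "body": {
  "targets": [
    [-0.04,0,-0.03,0,0.5,0],
    [0.038,0,-0.03,0,0.5,0],
    [0.038,0,-0.03,0,0.5,0],
    [0.038,0,-0.03,0,0.5,0]
  ]
}}

```text
clock: 12.72
eef_pos: [632.4, -95.0, 120.4]
tool_rot: [-1.566, -0.001, -1.608]
force: [3.0, -0.8, 2.1]
width: -0.1
```

```bash
python3 st.py
```

```text
t 12.725 rel stud [ 17.6 -22.6] z 120.4 yawrel -15.2 F shaker [ 2.8 -1.5] 2.1 T [ 0.071 -0.537 -0.075] q7 0.38
  flush phi -105.2  centre u 17.2 n 22.9 | F_u 0.7 F_n 3.1
```

{"method": "apply_moves", "body": {
  "targets": [
    [0.038,0,-0.03,0,0.5,0],
    [0.038,0,-0.03,0,0.5,0],
    [0.038,0,-0.03,0,0.5,0]
  ]
}}

```text
clock: 13.1
eef_pos: [628.4, -99.4, 120.3]
tool_rot: [-1.566, -0.0, -1.818]
force: [3.0, -0.2, 0.5]
width: -0.3
```

```bash
python3 st.py
```

```text
t 13.1 rel stud [ 12.7 -26. ] z 120.3 yawrel -27.2 F shaker [ 2.9 -0.9] 0.5 T [-0.089 -0.606 -0.021] q7 0.23
  flush phi -117.2  centre u 17.3 n 23.2 | F_u -0.5 F_n 3.0
```

{"method": "apply_moves", "body": {
  "targets": [
    [0.038,0,-0.033,0,0.5,0],
    [0.038,0,-0.033,0,0.5,0],
    [0.038,0,-0.033,0,0.5,0]
  ]
}}

```text
clock: 13.48
eef_pos: [623.2, -102.8, 120.3]
tool_rot: [-1.566, 0.0, -2.027]
force: [3.2, -0.5, -0.4]
width: 0.2
```

```bash
python3 st.py
```

```text
t 13.475 rel stud [  6.8 -28.2] z 120.3 yawrel -39.2 F shaker [ 3.  -1.2] -0.4 T [-0.216 -0.604 -0.052] q7 0.08
  flush phi -129.2  centre u 17.5 n 23.1 | F_u -1.0 F_n 3.1
```

{"method": "apply_moves", "body": {
  "targets": [
    [0.038,0,-0.033,0,0.5,0],
    [0.038,0,-0.033,0,0.5,0],
    [0.038,0,-0.033,0,0.5,0]
  ]
}}

```text
clock: 13.85
eef_pos: [617.3, -105.0, 120.2]
tool_rot: [-1.566, 0.001, -2.237]
force: [3.1, -2.0, 0.2]
width: -0.3
```

```bash
python3 st.py
```

```text
t 13.85 rel stud [  0.6 -28.9] z 120.2 yawrel -51.2 F shaker [ 2.6 -2.7] 0.2 T [-0.263 -0.565 -0.009] q7 -0.08
  flush phi -141.2  centre u 17.7 n 22.9 | F_u -0.4 F_n 3.7
```

{"method": "apply_moves", "body": {
  "targets": [
    [0.038,0,-0.033,0,0.5,0],
    [0.038,0,-0.033,0,0.5,0],
    [0.038,0,-0.033,0,0.5,0]
  ]
}}

```text
clock: 14.22
eef_pos: [610.9, -105.6, 119.9]
tool_rot: [-1.567, 0.001, -2.446]
force: [1.6, -0.8, -0.7]
width: -0.3
```

```bash
python3 st.py
```

```text
t 14.225 rel stud [ -5.8 -28.2] z 119.9 yawrel -63.2 F shaker [ 1.4 -1.1] -0.7 T [-0.295 -0.559  0.003] q7 -0.23
  flush phi -153.2  centre u 17.8 n 22.5 | F_u -0.7 F_n 1.6
```

{"method": "apply_moves", "body": {
  "targets": [
    [0.038,0,-0.033,0,0.5,0],
    [0.038,0,-0.033,0,0.5,0],
    [0.038,0,-0.033,0,0.5,0]
  ]
}}

```text
clock: 14.6
eef_pos: [604.6, -104.8, 119.6]
tool_rot: [-1.568, 0.001, -2.656]
force: [2.1, -2.1, -1.8]
width: -0.2
```

```bash
python3 st.py
```

```text
t 14.6 rel stud [-11.8 -25.9] z 119.6 yawrel -75.2 F shaker [ 1.5 -2.5] -1.8 T [-0.257 -0.496 -0.039] q7 -0.39
  flush phi -165.2  centre u 18.0 n 22.0 | F_u -0.8 F_n 2.8
```

```bash
echo 'print("  |T| %.2f"%np.hypot(*s["torque"][:2]))' >> st.py
```

{"method": "apply_moves", "body": {
  "targets": [
    [0.038,0,-0.033,0,0.5,0],
    [0.038,0,-0.033,0,0.5,0],
    [0.038,0,-0.033,0,0.5,0]
  ]
}}

```text
clock: 14.98
eef_pos: [598.7, -103.2, 119.7]
tool_rot: [-1.568, 0.002, -2.865]
force: [2.0, -2.2, -0.7]
width: -0.1
```

```bash
python3 st.py
```

```text
t 14.975 rel stud [-17.1 -23. ] z 119.7 yawrel -87.2 F shaker [ 1.4 -2.6] -0.7 T [-0.36  -0.459  0.016] q7 -0.55
  flush phi -177.2  centre u 18.2 n 22.2 | F_u -1.3 F_n 2.6
  |T| 0.58
```

{"method": "apply_moves", "body": {
  "targets": [
    [0.038,0,-0.033,0,0.5,0],
    [0.038,0,-0.033,0,0.5,0]
  ]
}}

```text
clock: 15.22
eef_pos: [595.1, -101.5, 119.7]
tool_rot: [-1.568, 0.002, -3.005]
force: [1.9, -2.0, -0.5]
width: -0.1
```

```bash
python3 st.py
```

```text
t 15.225 rel stud [-20.3 -20.6] z 119.7 yawrel -95.2 F shaker [ 1.4 -2.4] -0.5 T [-0.366 -0.366  0.016] q7 -0.66
  flush phi -185.2  centre u 18.3 n 22.3 | F_u -1.6 F_n 2.2
  |T| 0.52
```

{"method": "apply_moves", "body": {
  "targets": [
    [0.038,0,-0.034,0,0.5,0],
    [0.038,0,-0.034,0,0.5,0]
  ]
}}

```text
clock: 15.48
eef_pos: [591.7, -99.2, 119.7]
tool_rot: [-1.569, 0.002, 3.138]
force: [2.2, -1.6, -0.4]
width: -0.1
```

```bash
python3 st.py
```

```text
t 15.475 rel stud [-23.1 -17.5] z 119.7 yawrel 256.8 F shaker [ 1.8 -2.1] -0.4 T [-0.438 -0.339 -0.02 ] q7 -0.77
  flush phi 166.8  centre u 18.4 n 22.3 | F_u -2.2 F_n 1.6
  |T| 0.55
```

{"method": "apply_moves", "body": {
  "targets": [
    [0.038,0,-0.034,0,0.5,0],
    [0.038,0,-0.034,0,0.5,0]
  ]
}}

```text
clock: 15.72
eef_pos: [588.6, -96.4, 119.7]
tool_rot: [-1.569, 0.002, 2.999]
force: [0.6, -1.4, -0.6]
width: -0.1
```

```bash
python3 st.py
```

```text
t 15.725 rel stud [-25.4 -14.1] z 119.7 yawrel 248.8 F shaker [ 0.3 -1.5] -0.6 T [-0.468 -0.298  0.013] q7 -0.88
  flush phi 158.8  centre u 18.6 n 22.4 | F_u -0.8 F_n 1.3
  |T| 0.55
```

{"method": "apply_moves", "body": {
  "targets": [
    [0,0,0.2,0,0,0],
    [0,-0.8,0,0,0,0],
    [0,-0.8,0,0,0,0],
    [0,-0.78,0,0,0,0]
  ]
}}

```text
clock: 16.23
eef_pos: [586.4, -103.8, 215.5]
tool_rot: [-1.571, -0.001, 3.003]
force: [0.4, -0.2, 0.2]
width: 0.0
```

{"method": "apply_moves", "body": {
  "targets": [
    [0,0,0,0,-1,0],
    [0,0,0,0,-1,0],
    [0,0,0,0,-1,0],
    [0,0,0,0,-1,0],
    [0,0,0,0,-1,0],
    [0,0,0,0,-1,0],
    [0,0,0,0,-1,0],
    [0,0,0,0,-1,0],
    [0,0,0,0,-1,0],
    [0,0,0,0,-1,0],
    [0,0,0,0,-1,0],
    [0,0,0,0,-1,0]
  ]
}}

```text
clock: 17.73
eef_pos: [586.4, -103.9, 214.5]
tool_rot: [-1.571, -0.0, -1.601]
force: [-1.1, 0.2, 0.3]
width: 0.2
```

{"method": "apply_moves", "body": {
  "targets": [
    [0,0,0,0,-1,0],
    [0,0,0,0,-0.9,0],
    [-0.36,0,0.86,0,0,0],
    [-0.36,0,0.86,0,0,0],
    [0,0,0,0,0,0],
    [0,0,0,0,0,0]
  ]
}}

```text
clock: 18.48
eef_pos: [646.3, -60.7, 214.3]
tool_rot: [-1.572, -0.001, -1.341]
force: [-0.3, -0.3, -0.5]
width: -0.0
```

```bash
python3 st.py;python3 - <<'E'
from cell import *
from h import *
np.save("cw5.npy",calibration("wrist"),allow_pickle=True)
im=get_image("wrist");cv2.imwrite("pics/w5.png",im[:,:,::-1])
cv2.imwrite("pics/w5c.png",cv2.resize(im[130:290,170:410,::-1],(780,520),interpolation=cv2.INTER_CUBIC))
E
```

```text
t 18.475 rel stud [38.9  7.6] z 214.3 yawrel 0.1 F shaker [-0.4 -0.2] -0.5 T [-0.05   0.028 -0.041] q7 0.51
  flush phi -89.9  centre u -7.5 n 38.9 | F_u 0.2 F_n -0.4
  |T| 0.06
```

View pics/w5c.png

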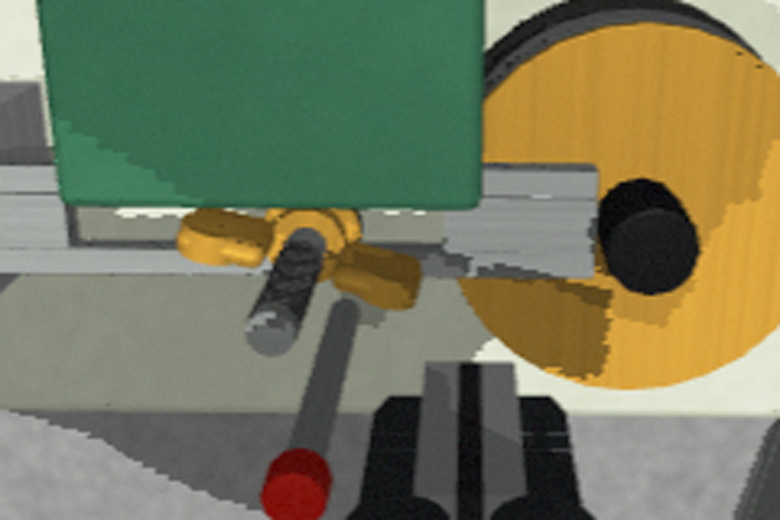

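The view shows the wings at about -11°/169°: about 160° turned in one sweep, still running free. The toe is still on the knob (crop (598,225)). The front wing is too near the hood, so next I'll push the rear wing from its -y side.

{"method": "apply_moves", "body": {
  "targets": [
    [0.28,0,-1,0,0,0],
    [0.285,0,-1,0,0,0],
    [0,0,0,0,0,0],
    [0,0.8,0,0,0,0],
    [0,0.8,0,0,0,0],
    [0,0.88,0,0,0,0],
    [0,0,0,0,0,0]
  ]
}}

```text
clock: 19.4
eef_pos: [572.6, -99.8, 113.4]
tool_rot: [-1.576, 0.002, -1.341]
force: [0.0, -0.8, 0.0]
width: -0.3
```

```bash
python3 st.py
```

```text
t 19.4 rel stud [-41.8 -13.8] z 113.4 yawrel 0.1 F shaker [-0.2 -0.8] 0.0 T [ 0.035 -0.032 -0.012] q7 0.65
  flush phi -89.9  centre u 13.8 n -41.8 | F_u 0.8 F_n -0.2
  |T| 0.05
```

{"method": "apply_moves", "body": {
  "targets": [
    [-0.045,0,0,0,0,0],
    [-0.045,0,0,0,0,0],
    [-0.045,0,0,0,0,0],
    [-0.045,0,0.005,0,0,0]
  ]
}}

```text
clock: 19.9
eef_pos: [573.4, -92.5, 115.9]
tool_rot: [-1.57, -0.0, -1.34]
force: [-0.5, 0.5, -0.5]
width: -0.1
```

```bash
python3 st.py
```

```text
t 19.9 rel stud [-39.4  -6.9] z 115.9 yawrel 0.2 F shaker [-0.4  0.6] -0.5 T [ 0.002  0.081 -0.005] q7 0.64
  flush phi -89.8  centre u 6.8 n -39.4 | F_u -0.6 F_n -0.4
  |T| 0.08
```

{"method": "apply_moves", "body": {
  "targets": [
    [-0.045,0,0.01,0,0,0],
    [-0.045,0,0.01,0,0,0],
    [-0.045,0,0.015,0,0,0]
  ]
}}

```text
clock: 20.27
eef_pos: [573.2, -87.7, 115.4]
tool_rot: [-1.571, -0.001, -1.341]
force: [-0.8, -2.0, 2.0]
width: -0.1
```

```bash
python3 st.py
```

```text
t 20.275 rel stud [-38.5  -2.1] z 115.4 yawrel 0.1 F shaker [-1.2 -1.8] 2.0 T [-0.428  0.067  0.01 ] q7 0.63
  flush phi -89.9  centre u 2.1 n -38.5 | F_u 1.8 F_n -1.2
  |T| 0.43
```

{"method": "apply_moves", "body": {
  "targets": [
    [-0.045,0,0.015,0,0,0],
    [-0.045,0,0.02,0,0,0],
    [-0.045,0,0.025,0,0,0]
  ]
}}

```text
clock: 20.65
eef_pos: [573.3, -83.5, 115.2]
tool_rot: [-1.573, -0.002, -1.342]
force: [-2.8, -9.1, 1.2]
width: 0.1
```

```bash
python3 st.py
```

```text
t 20.65 rel stud [-37.4   1.9] z 115.2 yawrel 0.0 F shaker [-4.8 -8.2] 1.2 T [-1.572  0.48  -0.282] q7 0.63
  flush phi -90.0  centre u -1.9 n -37.4 | F_u 8.2 F_n -4.8
  |T| 1.64
```

{"method": "apply_moves", "body": {
  "targets": [
    [-0.04,0,0.03,0,0,0],
    [-0.04,0,0.03,0,0,0]
  ]
}}

```text
clock: 20.9
eef_pos: [573.3, -83.1, 115.2]
tool_rot: [-1.576, -0.005, -1.346]
force: [-6.7, -13.7, 2.7]
width: 0.0
```

```bash
python3 st.py
```

```text
t 20.9 rel stud [-37.3   2.3] z 115.2 yawrel -0.2 F shaker [ -9.6 -11.8] 2.7 T [-2.52   1.055 -0.48 ] q7 0.62
  flush phi -90.2  centre u -2.2 n -37.3 | F_u 11.8 F_n -9.6
  |T| 2.73
```

The force rose sharply with no motion, and T/F gave a shorter lever, so the gripper's shoulder is probably on the stud rather than the nut stiffening. Backing off and going to the front wing (near -38°) with the tool turned clear of the stud.

{"method": "apply_moves", "body": {
  "targets": [
    [0.1,0,-0.1,0,0,0],
    [0.2,0,-0.05,0,0,0],
    [0,-0.8,0,0,0,0],
    [0,-0.8,0,0,0,0],
    [0,-0.9,0,0,0,0],
    [-0.1,0,1,0,0,0],
    [-0.1,0,1,0,0,0],
    [0,0,0,0,-0.94,0],
    [0,0,0,0,-0.94,0],
    [0,0,0,0,-0.94,0],
    [0,0,0,0,-0.94,0],
    [0,0,0,0,0,0]
  ]
}}

```text
clock: 22.4
eef_pos: [649.0, -63.9, 215.2]
tool_rot: [-1.57, 0.001, -0.816]
force: [0.4, -0.2, -0.6]
width: 0.0
```

```bash
python3 st.py; python3 - <<'E'
from cell import *
from h import *
np.save("cw6.npy",calibration("wrist"),allow_pickle=True)
im=get_image("wrist");cv2.imwrite("pics/w6.png",im[:,:,::-1])
E
```

```text
t 22.4 rel stud [40.7  3.9] z 215.2 yawrel 30.2 F shaker [ 0.3 -0.3] -0.6 T [-0.011 -0.004 -0.015] q7 0.95
  flush phi -59.8  centre u 17.1 n 37.2 | F_u 0.4 F_n 0.1
  |T| 0.01
```

{"method": "apply_moves", "body": {
  "targets": [
    [0.02,0.8,-0.05,0,0,0],
    [0,0.8,0,0,0,0],
    [0,0.84,0,0,0,0],
    [0,0,0,0,0,0],
    [0,0,-0.04,0,0,0],
    [0,0,-0.04,0,0,0],
    [0,0,-0.04,0,0,0]
  ]
}}

```text
clock: 23.32
eef_pos: [644.7, -70.0, 118.6]
tool_rot: [-1.57, -0.001, -0.816]
force: [-0.8, 0.4, 0.0]
width: 0.0
```

```bash
python3 st.py
```

```text
t 23.325 rel stud [35.2 -1.1] z 118.6 yawrel 30.2 F shaker [-0.6  0.6] 0.0 T [ 0.02  -0.016 -0.011] q7 0.98
  flush phi -59.8  centre u 18.6 n 29.9 | F_u -0.8 F_n -0.3
  |T| 0.03
```

{"method": "apply_moves", "body": {
  "targets": [
    [0,0,-0.04,0,0,0],
    [0,0,-0.04,0,0,0]
  ]
}}

```text
clock: 23.58
eef_pos: [642.1, -72.2, 117.9]
tool_rot: [-1.571, -0.0, -0.816]
force: [0.0, -1.0, 0.5]
width: 0.2
```

```bash
python3 st.py
```

```text
t 23.575 rel stud [32.2 -2.7] z 117.9 yawrel 30.2 F shaker [-0.2 -1. ] 0.5 T [-0.058  0.02  -0.051] q7 0.99
  flush phi -59.8  centre u 18.5 n 26.5 | F_u 0.7 F_n -0.7
  |T| 0.06
```

{"method": "apply_moves", "body": {
  "targets": [
    [0,0,-0.04,0,0,0],
    [0,0,-0.04,0,0,0]
  ]
}}

```text
clock: 23.82
eef_pos: [640.8, -73.7, 118.0]
tool_rot: [-1.569, -0.001, -0.815]
force: [1.9, 1.2, -0.7]
width: 0.3
```

```bash
python3 st.py
```

```text
t 23.825 rel stud [30.5 -3.8] z 118.0 yawrel 30.3 F shaker [2.1 0.7] -0.7 T [ 0.283 -0.505  0.004] q7 0.99
  flush phi -59.7  centre u 18.7 n 24.4 | F_u 0.5 F_n 2.2
  |T| 0.58
```

{"method": "apply_moves", "body": {
  "targets": [
    [0.035,0,-0.038,0,0.5,0],
    [0.038,0,-0.038,0,0.5,0],
    [0.038,0,-0.035,0,0.5,0],
    [0.038,0,-0.034,0,0.5,0]
  ]
}}

```text
clock: 24.32
eef_pos: [640.3, -82.9, 118.0]
tool_rot: [-1.568, -0.002, -1.097]
force: [2.8, -0.3, -2.2]
width: -0.2
```

```bash
python3 st.py
```

```text
t 24.325 rel stud [ 27.9 -12.6] z 118.0 yawrel 14.1 F shaker [ 2.7 -0.9] -2.2 T [-0.006 -0.715  0.081] q7 0.79
  flush phi -75.9  centre u 19.1 n 24.0 | F_u 1.5 F_n 2.4
  |T| 0.71
```

{"method": "apply_moves", "body": {
  "targets": [
    [0.038,0,-0.033,0,0.5,0],
    [0.038,0,-0.033,0,0.5,0],
    [0.038,0,-0.033,0,0.5,0]
  ]
}}

```text
clock: 24.7
eef_pos: [638.4, -89.4, 117.9]
tool_rot: [-1.568, -0.002, -1.306]
force: [3.5, -2.6, -1.0]
width: -0.1
```

```bash
python3 st.py
```

```text
t 24.7 rel stud [ 24.7 -18.5] z 117.9 yawrel 2.1 F shaker [ 2.8 -3.3] -1.0 T [-0.263 -0.848  0.058] q7 0.64
  flush phi -87.9  centre u 19.4 n 24.0 | F_u 3.4 F_n 2.7
  |T| 0.89
```

{"method": "apply_moves", "body": {
  "targets": [
    [0.038,0,-0.033,0,0.5,0],
    [0.038,0,-0.033,0,0.5,0],
    [0.038,0,-0.033,0,0.5,0]
  ]
}}

```text
clock: 25.08
eef_pos: [635.3, -95.2, 117.9]
tool_rot: [-1.568, -0.003, -1.516]
force: [2.3, -1.9, -2.3]
width: 0.2
```

```bash
python3 st.py
```

```text
t 25.075 rel stud [ 20.3 -23.5] z 117.9 yawrel -9.9 F shaker [ 1.8 -2.4] -2.3 T [-0.415 -0.759  0.075] q7 0.49
  flush phi -99.9  centre u 19.6 n 24.0 | F_u 2.0 F_n 2.2
  |T| 0.87
```

```bash
cat >> st.py <<'E'
t=np.array(s["torque"]);Ft=(np.array([-t[1],t[0]])/0.21)@r;print("  from T: F_u %.1f F_n %.1f"%(Ft@u,Ft@n))
E
```

{"method": "apply_moves", "body": {
  "targets": [
    [0.01,0,-0.036,0,0.5,0],
    [0.01,0,-0.036,0,0.5,0],
    [0.038,0,-0.034,0,0.5,0]
  ]
}}

```text
clock: 25.45
eef_pos: [630.9, -100.1, 118.1]
tool_rot: [-1.566, -0.005, -1.727]
force: [3.4, -7.4, -2.8]
width: -0.2
```

```bash
python3 st.py
```

```text
t 25.45 rel stud [ 14.9 -27.3] z 118.1 yawrel -22.0 F shaker [ 1.6 -8. ] -2.8 T [-1.221 -0.73   0.145] q7 0.34
  flush phi -112.0  centre u 19.7 n 24.1 | F_u 6.8 F_n 4.5
  |T| 1.42
  from T: F_u 5.2 F_n 4.3
```

{"method": "apply_moves", "body": {
  "targets": [
    [0.038,0,-0.034,0,0.5,0],
    [0.038,0,-0.034,0,0.5,0]
  ]
}}

```text
clock: 25.7
eef_pos: [627.2, -102.7, 118.1]
tool_rot: [-1.566, -0.005, -1.867]
force: [1.8, -6.4, -2.5]
width: 0.2
```

```bash
python3 st.py
```

```text
t 25.7 rel stud [ 10.7 -29. ] z 118.1 yawrel -30.0 F shaker [ 0.3 -6.6] -2.5 T [-1.246 -0.516  0.116] q7 0.23
  flush phi -120.0  centre u 19.7 n 23.8 | F_u 5.6 F_n 3.6
  |T| 1.35
  from T: F_u 5.0 F_n 4.1
```

{"method": "apply_moves", "body": {
  "targets": [
    [0.038,0,-0.034,0,0.5,0],
    [0.038,0,-0.034,0,0.5,0]
  ]
}}

```text
clock: 25.95
eef_pos: [623.2, -104.6, 118.0]
tool_rot: [-1.567, -0.004, -2.006]
force: [1.3, -6.5, -2.1]
width: 0.4
```

```bash
python3 st.py
```

```text
t 25.95 rel stud [  6.4 -29.9] z 118.0 yawrel -38.0 F shaker [-0.2 -6.7] -2.1 T [-1.268 -0.401  0.162] q7 0.13
  flush phi -128.0  centre u 19.6 n 23.4 | F_u 5.4 F_n 4.0
  |T| 1.33
  from T: F_u 4.7 F_n 4.3
```

{"method": "apply_moves", "body": {
  "targets": [
    [0.06,-0.04,0,0,0,0],
    [0,0,0,0,0,0]
  ]
}}

```text
clock: 26.2
eef_pos: [622.1, -103.1, 119.6]
tool_rot: [-1.57, -0.0, -2.002]
force: [0.6, -1.9, 0.0]
width: 0.2
```

```bash
python3 st.py
```

```text
t 26.2 rel stud [  5.6 -28.2] z 119.6 yawrel -37.7 F shaker [ 0.2 -2. ] 0.0 T [-0.481 -0.172  0.08 ] q7 0.14
  flush phi -127.7  centre u 18.8 n 21.7 | F_u 1.5 F_n 1.4
  |T| 0.51
  from T: F_u 1.7 F_n 1.7
```

{"method": "apply_moves", "body": {
  "targets": [
    [0.038,0,-0.033,0,0.5,0],
    [0.038,0,-0.033,0,0.5,0]
  ]
}}

```text
clock: 26.45
eef_pos: [619.4, -104.2, 120.0]
tool_rot: [-1.568, 0.001, -2.143]
force: [3.6, -0.8, 2.4]
width: 0.2
```

```bash
python3 st.py
```

```text
t 26.45 rel stud [  2.8 -28.7] z 120.0 yawrel -45.9 F shaker [ 3.3 -1.6] 2.4 T [-0.315 -0.562 -0.037] q7 0.03
  flush phi -135.9  centre u 18.0 n 22.5 | F_u -1.3 F_n 3.5
  |T| 0.64
  from T: F_u -0.2 F_n 3.1
```

{"method": "apply_moves", "body": {
  "targets": [
    [0.038,0,-0.033,0,0.5,0],
    [0.038,0,-0.033,0,0.5,0]
  ]
}}

```text
clock: 26.7
eef_pos: [615.8, -105.3, 120.1]
tool_rot: [-1.568, 0.002, -2.283]
force: [3.0, -1.6, 1.1]
width: 0.3
```

```bash
python3 st.py
```

```text
t 26.7 rel stud [ -1. -29.] z 120.1 yawrel -53.9 F shaker [ 2.6 -2.3] 1.1 T [-0.396 -0.761 -0.01 ] q7 -0.07
  flush phi -143.9  centre u 17.9 n 22.8 | F_u -0.7 F_n 3.3
  |T| 0.86
  from T: F_u -0.9 F_n 4.0
```

{"method": "apply_moves", "body": {
  "targets": [
    [0.038,0,-0.033,0,0.5,0],
    [0.038,0,-0.033,0,0.5,0]
  ]
}}

```text
clock: 26.95
eef_pos: [612.3, -106.1, 120.1]
tool_rot: [-1.567, 0.002, -2.423]
force: [4.6, -3.3, 0.1]
width: 0.0
```

```bash
python3 st.py
```

```text
t 26.95 rel stud [ -4.6 -28.9] z 120.1 yawrel -61.9 F shaker [ 3.7 -4.3] 0.1 T [-0.549 -0.867  0.055] q7 -0.18
  flush phi -151.9  centre u 17.6 n 23.3 | F_u -1.3 F_n 5.5
  |T| 1.03
  from T: F_u -1.4 F_n 4.7
```

The force is now climbing steadily with turn (3.1, 4.0, 4.7 N against about 2.8 N free), so the nut has seated near flush -133°. Aim for about 8.5–9 N, roughly 45° past seating.

{"method": "apply_moves", "body": {
  "targets": [
    [0.038,0,-0.036,0,0.5,0],
    [0.038,0,-0.036,0,0.5,0]
  ]
}}

```text
clock: 27.2
eef_pos: [608.6, -106.3, 120.2]
tool_rot: [-1.566, 0.003, -2.562]
force: [6.1, -4.1, -0.2]
width: 0.0
```

```bash
python3 st.py
```

```text
t 27.2 rel stud [ -8.2 -28.2] z 120.2 yawrel -69.9 F shaker [ 5.  -5.4] -0.2 T [-0.761 -1.143 -0.015] q7 -0.28
  flush phi -159.9  centre u 17.4 n 23.7 | F_u -2.9 F_n 6.8
  |T| 1.37
  from T: F_u -2.6 F_n 6.0
```

{"method": "apply_moves", "body": {
  "targets": [
    [0.038,0,-0.036,0,0.5,0],
    [0.038,0,-0.036,0,0.5,0]
  ]
}}

```text
clock: 27.45
eef_pos: [604.8, -106.0, 120.3]
tool_rot: [-1.565, 0.004, -2.702]
force: [6.2, -5.0, -1.2]
width: -0.3
```

```bash
python3 st.py
```

```text
t 27.45 rel stud [-11.8 -27.1] z 120.3 yawrel -77.9 F shaker [ 4.9 -6.2] -1.2 T [-1.072 -1.33  -0.041] q7 -0.39
  flush phi -167.9  centre u 17.2 n 24.0 | F_u -3.5 F_n 7.1
  |T| 1.71
  from T: F_u -3.6 F_n 7.3
```

{"method": "apply_moves", "body": {
  "targets": [
    [0.038,0,-0.036,0,0.5,0],
    [0,0,0,0,0,0]
  ]
}}

```text
clock: 27.7
eef_pos: [602.8, -105.5, 120.3]
tool_rot: [-1.565, 0.004, -2.77]
force: [4.8, -5.0, -0.6]
width: -0.1
```

```bash
python3 st.py
```

```text
t 27.7 rel stud [-13.7 -26.2] z 120.3 yawrel -81.8 F shaker [ 3.5 -6. ] -0.6 T [-1.024 -1.214  0.01 ] q7 -0.44
  flush phi -171.8  centre u 17.3 n 23.9 | F_u -2.6 F_n 6.4
  |T| 1.59
  from T: F_u -3.6 F_n 6.6
```

{"method": "apply_moves", "body": {
  "targets": [
    [0,0,0.15,0,0,0],
    [0,0,0.15,0,0,0],
    [0,-0.8,0,0,0,0],
    [0,-0.8,0,0,0,0],
    [0,-0.8,0,0,0,0],
    [0,0,0,0,0,0],
    [0,0,0,0,0,0]
  ]
}}

```text
clock: 28.58
eef_pos: [603.5, -114.2, 214.3]
tool_rot: [-1.573, -0.001, -2.77]
force: [0.8, 0.1, -0.0]
width: 0.1
```

```bash
python3 st.py; python3 - <<'E'
from cell import *
from h import *
np.save("cw7.npy",calibration("wrist"),allow_pickle=True)
im=get_image("wrist");cv2.imwrite("pics/w7.png",im[:,:,::-1])
sd=get_image("side")
a=cv2.resize(im[:,:,::-1],(560,350));b=cv2.resize(sd[185:245,335:475,::-1],(560,240),interpolation=cv2.INTER_CUBIC)
cv2.imwrite("pics/m7.png",np.vstack([a,b]))
E
```

```text
t 28.575 rel stud [-15.  -34.9] z 214.3 yawrel -81.8 F shaker [ 0.9 -0.1] -0.0 T [ 0.001  0.034 -0.025] q7 -0.52
  flush phi -171.8  centre u 19.8 n 32.4 | F_u -0.8 F_n 0.2
  |T| 0.03
  from T: F_u 0.1 F_n -0.1
```

View pics/m7.png

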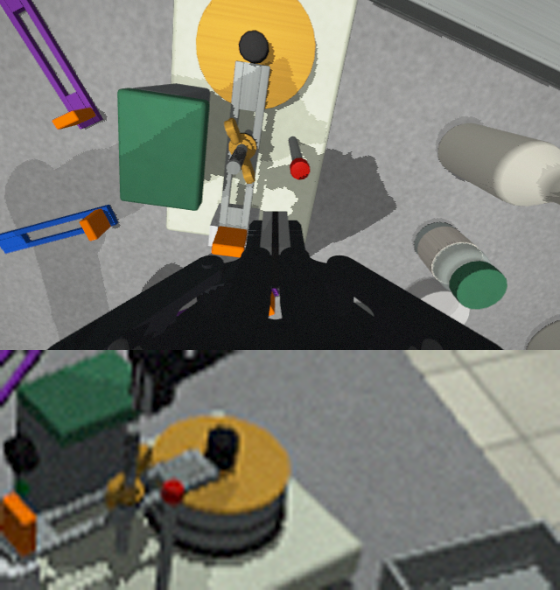

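The wings are now near +30°/-150°, total turn about 300°, the strap still touches the knob and nothing else has moved. One short confirming stroke at the same place, to check the stiffness is real.

{"method": "apply_moves", "body": {
  "targets": [
    [0,0.8,0,0,0,0],
    [0,0.8,0,0,0,0],
    [0,0.8,0,0,0,0],
    [0,0,-0.1,0,0,0],
    [0,0,-0.1,0,0,0],
    [0,0,-0.05,0,0,0]
  ]
}}

```text
clock: 29.42
eef_pos: [602.1, -106.5, 120.8]
tool_rot: [-1.567, 0.002, -2.77]
force: [1.6, -3.8, -1.1]
width: 0.3
```

```bash
python3 st.py
```

```text
t 29.425 rel stud [-14.6 -27. ] z 120.8 yawrel -81.8 F shaker [ 0.7 -4. ] -1.1 T [-0.713 -0.344  0.081] q7 -0.44
  flush phi -171.8  centre u 18.3 n 24.6 | F_u -0.1 F_n 4.1
  |T| 0.79
  from T: F_u -0.3 F_n 3.8
```

{"method": "apply_moves", "body": {
  "targets": [
    [0,0,-0.05,0,0,0],
    [0.03,0,-0.03,0,0.4,0]
  ]
}}

```text
clock: 29.68
eef_pos: [600.9, -106.3, 121.2]
tool_rot: [-1.563, 0.004, -2.829]
force: [3.9, -5.8, -1.5]
width: -0.3
```

```bash
python3 st.py
```

```text
t 29.675 rel stud [-15.7 -26.5] z 121.2 yawrel -85.1 F shaker [ 2.5 -6.6] -1.5 T [-1.331 -0.84   0.07 ] q7 -0.48
  flush phi -175.1  centre u 17.9 n 25.1 | F_u -1.9 F_n 6.8
  |T| 1.57
  from T: F_u -1.9 F_n 7.3
```

{"method": "apply_moves", "body": {
  "targets": [
    [0.03,0,-0.045,0,0.4,0],
    [0.03,0,-0.04,0,0.4,0]
  ]
}}

```text
clock: 29.92
eef_pos: [597.7, -104.6, 121.2]
tool_rot: [-1.562, 0.005, -2.941]
force: [3.7, -8.4, -1.1]
width: -0.1
```

```bash
python3 st.py
```

```text
t 29.925 rel stud [-18.4 -24.2] z 121.2 yawrel -91.6 F shaker [ 1.7 -9. ] -1.1 T [-1.683 -0.688  0.026] q7 -0.57
  flush phi -181.6  centre u 17.8 n 24.7 | F_u -1.9 F_n 8.9
  |T| 1.82
  from T: F_u -1.6 F_n 8.5
```

Moving force is 8.5–8.9 N, about 6 N above free: the wanted snugness. Retreating.

{"method": "apply_moves", "body": {
  "targets": [
    [0,0,0.2,0,0,0],
    [0,0,0.15,0,0,0],
    [0,-0.8,0,0,0,0],
    [0,-0.8,0,0,0,0],
    [0,-0.9,0,0,0,0],
    [0,0,0.8,0,0,0],
    [0,0,0,0,0,0],
    [0,0,0,0,0,0]
  ]
}}

```text
clock: 30.92
eef_pos: [604.0, -144.5, 218.8]
tool_rot: [-1.573, -0.001, -2.938]
force: [-0.1, 0.1, 0.2]
width: -0.2
```

```bash
python3 st.py; python3 - <<'E'
from cell import *
from h import *
im=get_image("wrist")
cv2.imwrite("pics/w8.png",cv2.resize(im[0:270,150:420,::-1],(594,594),interpolation=cv2.INTER_CUBIC))
E
```

```text
t 30.925 rel stud [-21.3 -64.5] z 218.8 yawrel -91.4 F shaker [-0.1  0.1] 0.2 T [-0.082 -0.003  0.072] q7 -0.61
  flush phi -181.4  centre u 19.7 n 65.0 | F_u 0.1 F_n -0.1
  |T| 0.08
  from T: F_u 0.1 F_n 0.4
```

View pics/w8.png

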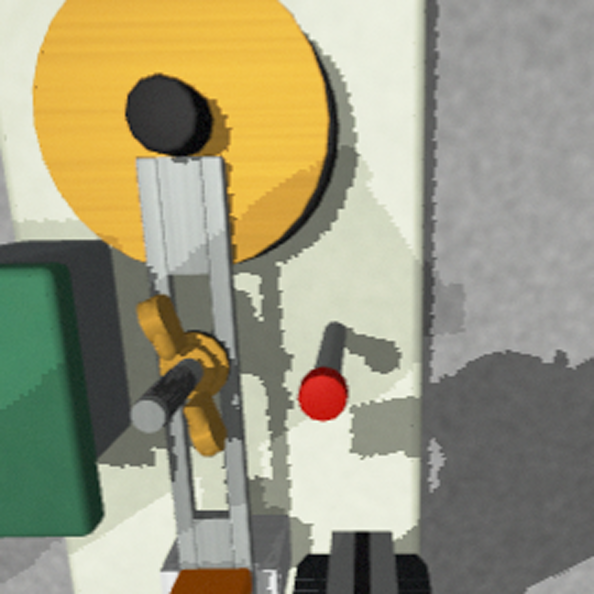

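The strap's front end (180,157) rests on the knob's base (180,155), the wings run from (150,310) to (208,440), and the arm is clear of everything. Handing in.

```bash
python3 -c "
from cell import *
print(finish_job())"
```

```text
the job is handed in; nothing more can be done
None
```

I slid the bare-steel strap forward by its orange tab until its front end met the lid knob. I then tightened the wing nut clockwise by about 300° and handed the job in at 31 s of the 72 s. No verdict was reported.

**Strap:** it slid at 2–3 N and stopped on the knob at about 17–20 N. In the last picture the front end still rests on the knob.

**Nut:** it ran free at about 2.8 N at the wing and then clearly stiffened. A separate confirming stroke ended at 8.5–8.9 N, about 6 N above free. From the force and the turn past seating I estimate 20–35 N of clamping force; it was not measured directly.

**What disagreed:**
- In one stroke the gripper's shoulder probably pressed on the nut's own stud, at about 15 N. In another the tip caught near the nut, at about 8 N. I backed off the first and lifted slightly out of the second.
- The running-free force was higher than the 2 N given, so the lever on the wing is uncertain.
- The wrist camera was 3–4 mm off sideways, which I settled by touch.

I felt no contact with the hood or the red-capped stud. The bystanders in the views I took looked undisturbed, and the arm was clear of everything when I handed in.

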